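# Shut off the gas and refit the hob knob

## Robot

A 6-joint arm with a two-finger parallel gripper is mounted at the origin on the work surface. World frame = base frame: x ahead of the robot, y to its left, z up, the work surface at z = 0. Lengths are in m, angles in rad, forces in N, time in s.
With the tool pointing down it reaches from about 0.3 to 0.75 m from the base axis. Payload 8.5 kg.
Tool frame: the origin (TCP) lies between the finger pads; the fingertips stand 17 mm ahead of it and the grasp point (between the pads) lies 2 mm behind it; z points along the fingers, x is the direction in which the jaws open and shut, and the axes are right-handed (so a half turn about z gives the same grasp; the last joint's range is limited). The gripper opens to 88 mm and grips with 3 to 60 N. Pads are 18 mm wide; open, the fingers measure 123 mm over their backs; the gripper's body (75 mm by 187 mm) begins 45 mm behind the grasp point.
Start: joints at [1.052, 0.381, 1.297, -0, 1.464, -0.215], TCP at [0.165, 0.525, 0.218] pointing down, gripper open.
Joint ranges: [-3.11, 3.11], [-0.89, 2.33], [0.22, 2.48], [-1.42, 4.56], [0.17, 2.85], [-2.88, 2.88]. Speed limits (rad/s): [2.39, 2.39, 3.14, 3.14, 3.14, 3.14].

## Interface

Orientations are given as a rotation vector (axis times angle).
In Python, from bench import env gives the robot as it stands.
- The arm moves only by the tool arm_command, never from a script. Its argument "moves" is a list of rows, each a list of 3 entries, a list of its own where there are three numbers: the turn, a rotation vector about the tool's x, y, z in degrees, then the shift along the tool's x, y, z in m, then the closure, from 0 (fully open) to 1 (shut). A call has 1 to 10 rows; each row shifts and turns the commanded pose from where the row before left it, along the tool's axes as they then stand; what a row does not reach is not made up. A row lasts 1/10 s, in which the tool goes at most 50 mm and 8.59 degrees, less where a joint would pass 70% of its speed; a pose out of reach is approached as far as the arm can. A call with a gripper value outside its range is refused whole. The fingers move at their own pace and stop on an object; "grip_force" is the grip in N (left out, the last holds). Time passes only in rows, so rows that do not move let the fingers close. It gives the time, the measured TCP pose, the force and the opening at its end, in the units of the state.
- env.get_state(): the state, without advancing time (a new reading comes with each control period).
- env.grab_frame(name): name is "scene" or "top" or "wrist"; returns (picture, depth): 400x640x3 uint8, red, green, blue; 400x640 float32, m along the optical axis (not along the pixel's ray), 0 where there is no reading.
- env.camera_info(name): a dict with "camera_matrix" (3x3 intrinsics, pixels), "extrinsics" (4x4, takes a point from camera to world coordinates). Camera axes: x right, y down, z forward; pixel columns grow to the right and rows downward; lengths in m; the calibration is good to about 2 mm. A picture is of the moment at which its call begins: read the wrist's pose just before it. camera_info takes no time and is no camera call; for the wrist camera it gives the pose at the moment of the call.
- env.sign_off(): hands the job in, once; it reports no verdict.
The state is a dict: "clock": time; "qpos": joint angles; "joint_vel": joint speeds; "joint_torque": joint torques, N m; "position": TCP position; "tcp_rot": TCP orientation; "ft_force": force on the tool from outside, world axes, zero at the start; "ft_torque": the same for the moment, N m; "grip_width": finger opening in m.
Only numpy, scipy, OpenCV 4.12 (cv2) and the standard library are available. Lean on these libraries where they do the work, as an engineer would, in place of code of your own. Each camera call takes 0.05 s, during which the arm holds its last target. There are 200 camera calls.

## Task

One knob of the gas hob is still off after cleaning. First shut off the gas: throw the tap's yellow lever clockwise into the red notch. Then take the loose knob from the mat, turn it so that the flat in its bore (on the white pointer's side) matches the flat of the bare stem, and push it fully home, without forcing it. Finish still holding it pressed down, the sprung stem in to its stop, while I tighten the grub screw; leave everything else where it stands.

Things in the scene. Friction and masses are not known exactly. Their poses are not given: they have to be found in the camera images.
- gas_lever (a joint): gas lever angle: about 0 in the green (open) notch, lying along the copper pipe; 1.57 in the red (shut) notch, a quarter turn clockwise seen from above, also its stops. A spring resists with about 0.2 N m up to midway and then drives the lever on into the other notch and holds it there.
- lever_grip (a point): middle of the lever's yellow grip, 95 mm from the pivot, 87 mm above the counter; x points outwards along the lever, z up. The grip is a flat bar 72 mm long (54 to 126 mm from the pivot), 20 mm wide, 10 mm thick, free on both sides. A notch plate within 54 mm of the pivot, under the lever, is green round the open notch, red round the shut one.
- tap_pivot (a point): on the lever's upright pivot axis, 87 mm above the counter; fixed. The brass tap sits in a copper pipe loop, 140 mm long, on the counter right of the hob. These axes do not turn with the lever: open it points along -y, shut along -x.
- knob: loose black cooker knob, about 60 g; origin in the centre of its underside, z up, x towards the white pointer line. Round skirt 42 mm across, 15 mm high; on it a grip bar 40 mm long (along x), 12 mm wide, 18 mm high: 33 mm in all. D-shaped bore in the underside: 11.2 mm across, 14 mm deep, its flat 1.7 mm from the axis on the +x side. Lies on the mat, bore down.
- knob_socket (a point): the roof of the knob's bore, on the axis 14 mm above the underside; it meets stem_top when the knob is fully home. Same axes as the knob.
- knob_pointer (a point): end of the white pointer line on top of the knob: 19 mm from the axis along x, 33 mm above the underside.
- stem_top (a point): centre of the top of the bare steel D stem, 33 mm above the counter when free; z up, x square to its flat, outwards. 10 mm across, flat 1.2 mm from the axis on the +x side: it matches the knob when both x point the same way (6 degrees of play). Stands 21 mm out of a flat black disc, in the left or right control place; the other, 110 mm off, has its knob on. Turns stiffly (0.15 N m).
- stem (a joint): how far the sprung stem is pushed down: 0 when free, 0.004 m at its stop. It takes 5 N to start and 9 N to reach the stop.
- hob: steel gas hob, 510 mm deep (x, away from the robot), 288 mm wide (y), 8 mm high; two controls 50 mm behind its front edge, then two cast-iron pan supports, tops 50 mm above the counter, the nearest bar 67 mm behind the controls. Origin under its centre. A saucepan stands on the rear burner, its top 135 mm above the counter. Fixed.
- mat: grey draining mat, 200 mm (x) by 150 mm (y), 3 mm thick; origin under its centre. Fixed.
- burner_cap: washed black burner cap on the far half of the mat, 60 mm in diameter and 9 mm high; origin under its centre. To be left alone.
- mug: blue mug, 80 mm in diameter, 95 mm high; origin under its centre. To be left alone.
- oil_bottle: green oil bottle, 64 mm in diameter, 180 mm high; origin under its centre. To be left alone.
- salt_jar: glass jar with a steel cap, 60 mm in diameter, 90 mm high; origin under its centre. To be left alone.
- screwdriver: red-handled screwdriver, 170 mm long along its x, 25 mm high, lying on the counter beyond the gas tap. To be left alone.
- bare_valve: the control under the bare stem: a flat black disc of 50 mm diameter on the hob, its top 12 mm above the counter, with the spindle and the stem that it carries; origin under its centre. Pressing on it with more than 50 N would strain the gas valve.
Mind the look-alikes: they are no part of the job. What is shaped like the knob but blue, brown or turquoise is not meant.

How it is judged:
On the way, in this order (a step that is already met when the one before it is completed fails the run):
1. the gas lever rests in the red (shut) notch while the knob is not yet on the stem (value of joint gas_lever above 1.45 rad and distance between knob_socket and stem_top above 0.03 m), for 0.2 s.
2. the knob sits fully home on the stem, flat to flat (distance between knob_socket and stem_top below 0.0025 m and x of knob_pointer in the frame of stem_top above 0.015 m), for 0.1 s.
At the end, for the whole second after the job is handed in: Fingers still press the knob (over 2 N), at rest; the stem is pushed in over 3 mm of its 4; bore roof less than 2 mm above the stem top and 2 mm off its axis; knob upright within 0.12 rad, pointer towards the stem's flat within 0.25 rad; gas lever in the red notch (beyond 1.45 rad) (value of joint stem above 0.003 m and z of knob_socket in the frame of stem_top below 0.002 m and horizontal distance between knob_socket and stem_top below 0.002 m and x of knob_pointer in the frame of stem_top above 0.015 m and angle between the x axis of knob and the x axis of stem_top, either way round below 0.25 rad and angle between knob's own z axis and vertical below 0.12 rad and contact force between the fingers and knob above 2 N and linear speed of knob below 0.02 m/s and value of joint gas_lever above 1.45 rad); the arm keeps its last pose, push and grip.
It fails at once if the burner cap, mug, oil bottle, salt jar or screwdriver is shifted by more than 20 mm (distance of any of burner_cap, mug, oil_bottle, salt_jar, screwdriver from where it was at the start of the episode above 0.02 m).
It fails at once if the knob is forced onto the stem: more than 50 N between the knob and the control that carries the stem (contact force between knob and bare_valve above 50 N).
It also fails if it takes over 67 s, if anything falls off the work surface, if the arm or the gripper's body presses on something with over 40 N, if the wrist force passes 120 N, or if a joint passes its speed limit or range.

## Working session

There is one attempt and no reset: what is moved stays moved. The work goes in short steps, Python scripts to look and compute and a tool call to move; the robot and the scene stay as the last step left them, time stands still between calls to the robot, and variables do not carry over. Pictures are saved under pics/ and viewed, about 8 in all and at most 12, crops included, and the job is handed in when it is done.

Besides the shell and the picture viewer there is one more tool, called after "Emit:" as a command line: name --argument value ..., lists and objects as JSON in quotes. arm_command: Moves the arm, as the interface text tells. Its arguments: {"type":"object","properties":{"moves":{"type":"array"},"grip_force":{"type":"number"}},"required":["moves"]}

```bash
mkdir -p pics; cat > h.py <<'E'
import numpy as np, cv2
from bench import env
from scipy.spatial.transform import Rotation as R
def grab(n,save):
    ci=env.camera_info(n); p,d=env.grab_frame(n)
    np.savez('pics/'+save+'.npz',p=p,d=d,K=ci['camera_matrix'],E=ci['extrinsics'])
    cv2.imwrite('pics/'+save+'.png',p[:,:,::-1]); return load(save)
def load(s):
    z=np.load('pics/'+s+'.npz'); return z['p'],z['d'],z['K'],z['E']
def cloud(d,K,E):
    v,u=np.mgrid[:d.shape[0],:d.shape[1]]
    c=np.stack([(u-K[0,2])/K[0,0]*d,(v-K[1,2])/K[1,1]*d,d],-1)
    w=c@E[:3,:3].T+E[:3,3]; w[d<=0]=np.nan; return w
def state():
    s=env.get_state(); print('t',s['clock'],'q',np.round(s['qpos'],3),'pos',np.round(s['position'],4),'rot',np.round(s['tcp_rot'],3),'f',np.round(s['ft_force'],1),'w',s['grip_width']); return s
E
python3 - <<'E'
from h import *
state()
for n in('top','scene'):
    p,d,K,E=grab(n,n+'1'); print(n,np.round(E,3).tolist(),K[0,0])
E
```

```text
t 0.0 q [ 1.052  0.381  1.298  0.     1.464 -0.215] pos [0.1644 0.5245 0.2179] rot [ 2.532e+00  1.859e+00 -2.000e-03] f [-1.   0.9  0.4] w 0.08794373762093041
top [[0.01, -0.993, 0.115, 0.419], [-1.0, -0.012, -0.02, 0.048], [0.021, -0.115, -0.993, 1.209], [0.0, 0.0, 0.0, 1.0]] 429.52010516849754
scene [[-0.588, 0.637, -0.498, 1.168], [0.809, 0.463, -0.363, 0.482], [-0.0, -0.617, -0.787, 1.018], [0.0, 0.0, 0.0, 1.0]] 436.4499213338495
```

View pics/top1.png

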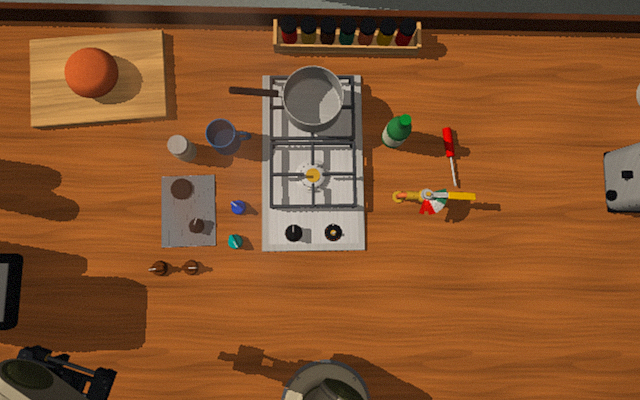

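View pics/scene1.png

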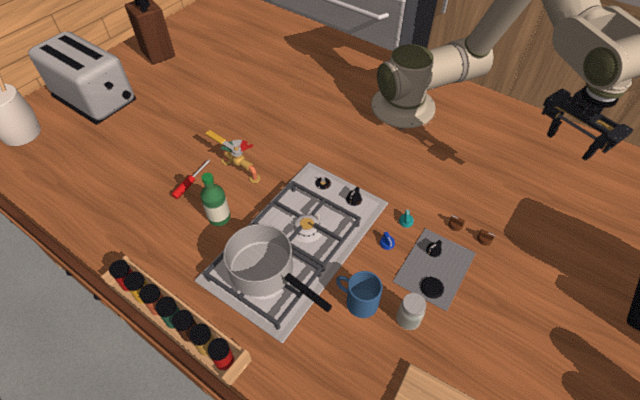

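The loose black knob is on the mat at top (196,226). What could be taken for it: burner cap (181,188), blue (238,207), turquoise (235,241), brown (160,268) and (191,267), and the fitted knob (293,233). The bare stem is at (333,232), and the lever grip at (460,196) points along -y (open). I'll check this in one crop.

```bash
python3 - <<'E'
from h import *
p,d,K,E=load('top1')
a=cv2.resize(p[170:275,150:250],None,fx=4,fy=4,interpolation=cv2.INTER_CUBIC)
b=cv2.resize(p[170:275,280:360],None,fx=4,fy=4,interpolation=cv2.INTER_CUBIC)
cv2.imwrite('pics/crop1.png',np.hstack([a,b])[:,:,::-1])
w=cloud(d,K,E)
for n,u,v in [('knob',196,226),('stem',333,232),('fit',293,233),('grip',462,196),('tap',432,196),('mat1',163,177),('mat2',215,247),('cap',181,188),('blue',238,207),('turq',235,241),('br',191,267),('jar',180,146),('mug',221,135),('bottle',398,132),('sdtip',457,185)]:
    print(n,np.round(w[v,u],3))
hsv=cv2.cvtColor(p,cv2.COLOR_RGB2HSV)
m=(abs(hsv[...,0].astype(int)-26)<5)&(hsv[...,1]>170)&(hsv[...,2]>130); m[:, :400]=0;m[:170]=0;m[220:]=0;m[:,500:]=0
q=w[m&(w[...,2]>.07)]; print(len(q),np.nanmin(q,0),np.nanmax(q,0),np.nanmean(q,0))
E
```

```text
knob [0.477 0.356 0.034]
stem [ 0.465 -0.017  0.032]
fit [0.461 0.091 0.048]
grip [ 0.562 -0.356  0.087]
tap [ 0.56  -0.275  0.092]
mat1 [0.616 0.463 0.002]
mat2 [0.421 0.309 0.   ]
cap [0.584 0.408 0.012]
blue [0.531 0.244 0.033]
turq [0.438 0.249 0.035]
br [0.367 0.365 0.033]
jar [0.686 0.393 0.087]
mug [0.739 0.303 0.008]
bottle [ 0.722 -0.179  0.129]
sdtip [ 0.604 -0.373  0.003]
140 [ 0.55358168 -0.38912032  0.08695546] [ 0.57207874 -0.31937642  0.09765557] [ 0.56247186 -0.35302567  0.091747  ]
```

View pics/crop1.png

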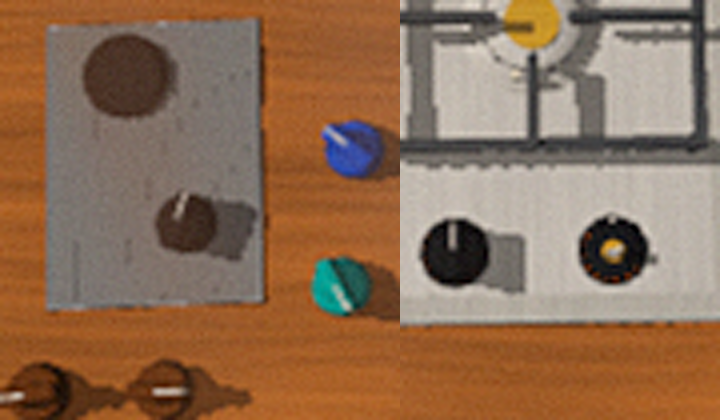

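```bash
cat >> h.py <<'E'
def plan(target,yaw=None):
    "yaw: world direction (deg) of tool x; prints total shift in tool axes (straight down tool kept)"
    s=state(); r=R.from_rotvec(s['tcp_rot']); x=r.as_matrix()[:,0]; y0=np.degrees(np.arctan2(x[1],x[0]))
    d=r.inv().apply(np.array(target)-s['position']); print('yaw',round(y0,2),'shift',np.round(d,4),'rows',np.linalg.norm(d)/.05)
    if yaw is not None: print('turn about tool z (deg):',round(-((yaw-y0+180)%360-180),2))
    print('tilt',np.round(r.apply([0,0,1]),4))
E
python3 - <<'E'
from h import *
T=np.eye(4);s=env.get_state();T[:3,:3]=R.from_rotvec(s['tcp_rot']).as_matrix();T[:3,3]=s['position']
ci=env.camera_info('wrist');print(np.round(np.linalg.inv(T)@ci['extrinsics'],3),ci['camera_matrix'][0,0])
plan([0.40,-0.017,0.22])
plan([0.61,-0.352,0.16])
E
```

```text
[[ 1.    -0.001 -0.001  0.   ]
 [ 0.001  0.952  0.307 -0.08 ]
 [ 0.    -0.307  0.952 -0.167]
 [ 0.     0.     0.     1.   ]] 349.35175847111003
t 0.1 q [ 1.052  0.381  1.298  0.     1.464 -0.215] pos [0.1644 0.5246 0.2179] rot [ 2.532e+00  1.859e+00 -2.000e-03] f [-0.1  0.8 -0.5] w 0.08852636459929594
yaw 72.59 shift [-0.4463  0.3868 -0.0016] rows 11.811931802587079
tilt [-6.0e-04 -1.1e-03 -1.0e+00]
t 0.1 q [ 1.052  0.381  1.298  0.     1.464 -0.215] pos [0.1644 0.5246 0.2179] rot [ 2.532e+00  1.859e+00 -2.000e-03] f [-0.1  0.8 -0.5] w 0.08852636459929594
yaw 72.59 shift [-0.703   0.6875  0.0586] rows 19.70056851729499
tilt [-6.0e-04 -1.1e-03 -1.0e+00]
```

Emit:
arm_command --moves '[[[0, 0, 0], [-0.033, 0.032, 0], 0], [[0, 0, 0], [-0.033, 0.032, 0], 0], [[0, 0, 0], [-0.033, 0.032, 0], 0], [[0, 0, 0], [-0.033, 0.032, 0], 0], [[0, 0, 0], [-0.033, 0.032, 0], 0], [[0, 0, 0], [-0.033, 0.032, 0], 0], [[0, 0, 0], [-0.033, 0.032, 0], 0], [[0, 0, 0], [-0.033, 0.032, 0], 0], [[0, 0, 0], [-0.033, 0.032, 0], 0], [[0, 0, 0], [-0.033, 0.032, 0], 0]]'

```text
clock: 1.1
position: [0.3714, 0.1124, 0.2184]
tcp_rot: [-2.532, -1.86, -0.0]
ft_force: [0.7, 0.6, 0.4]
grip_width: 0.0884
```

Emit:
arm_command --moves '[[[0, 0, 0], [-0.033, 0.032, 0.02], 0], [[0, 0, 0], [-0.033, 0.033, 0.02], 0], [[0, 0, 0], [-0.031, 0.033, 0.03], 0], [[0, 0, 0], [0, 0, 0.038], 0], [[0, 0, 0], [0, 0, 0], 0], [[0, 0, 0], [0, 0, 0], 0], [[0, 0, 0], [0, 0, 0], 0]]'

```text
clock: 1.8
position: [0.434, -0.0033, 0.1148]
tcp_rot: [2.529, 1.86, 0.002]
ft_force: [0.5, -0.3, 1.4]
grip_width: 0.088
```

```bash
python3 - <<'E'
from h import *
plan([0.61,-0.352,0.16])
p,d,K,E=grab('wrist','wstem')
# stem projected + crop
c=np.linalg.inv(E)@np.array([.465,-.017,.033,1]);u=int(K[0,0]*c[0]/c[2]+K[0,2]);v=int(K[1,1]*c[1]/c[2]+K[1,2]);print(u,v,d[v,u])
cv2.imwrite('pics/crop2.png',np.hstack([cv2.resize(p[max(0,v-60):v+60,max(0,u-60):u+60],(480,480),interpolation=cv2.INTER_CUBIC)])[:,:,::-1])
E
```

```text
t 1.8 q [-0.282  0.299  1.77   0.     1.07  -1.55 ] pos [ 0.434  -0.0033  0.1148] rot [2.529e+00 1.860e+00 2.000e-03] f [ 0.5 -0.3  1.4] w 0.08795333878485541
yaw 72.67 shift [-0.2804  0.272  -0.0445] rows 7.863260975521814
tilt [ 2.4e-03 -7.0e-04 -1.0e+00]
317 244 0.27125347
```

View pics/crop2.png

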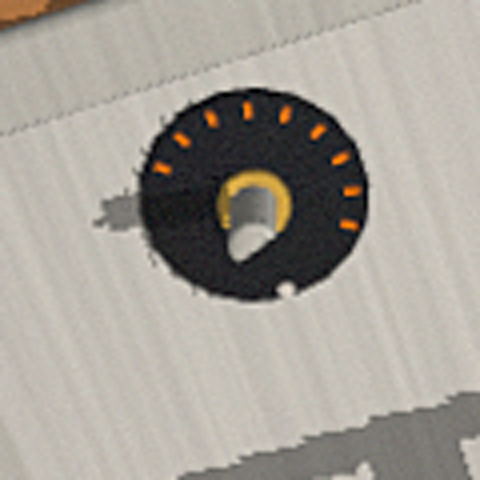

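The crop shows the D stem top at crop (250,240), with its flat facing lower-right. The white mark on the disc is at (287,290). I'll rectify onto the plane of the stem top and fit the D.

```bash
cat >> h.py <<'E'
def rectify(p,K,E,c,z,half=.02,step=.00025):
    "world-aligned image on plane z: col = (x-cx), row = -(y-cy)"
    n=int(half/step); g=np.arange(-n,n+1)*step
    X,Y=np.meshgrid(c[0]+g,c[1]-g); W=np.stack([X,Y,0*X+z,0*X+1],-1)@np.linalg.inv(E).T
    u=W[...,0]/W[...,2]*K[0,0]+K[0,2]; v=W[...,1]/W[...,2]*K[1,1]+K[1,2]
    return cv2.remap(p,u.astype(np.float32),v.astype(np.float32),cv2.INTER_CUBIC),X,Y
E
python3 - <<'E'
from h import *
from scipy.optimize import minimize
p,d,K,E=load('wstem')
r,X,Y=rectify(p,K,E,(.465,-.013),.033)
w=cloud(d,K,E); m=(w[...,2]>.029)&(np.hypot(w[...,0]-.465,w[...,1]+.015)<.02); q=w[m]; print(len(q),q.mean(0),np.median(q[:,2]))
hsv=cv2.cvtColor(r,cv2.COLOR_RGB2HSV); g=r.min(2).astype(float)
print(np.percentile(g,[50,90,99]))
big=cv2.resize(r,(640,640),interpolation=cv2.INTER_CUBIC); cv2.imwrite('pics/rect1.png',big[:,:,::-1])
# template fit on brightness: D inside vs ring outside
best=[]
xc=X.ravel();yc=Y.ravel();gg=g.ravel()
for cx in np.arange(.457,.473,.0005):
  for cy in np.arange(-.023,-.005,.0005):
    dx=xc-cx;dy=yc-cy;rr=np.hypot(dx,dy);k=rr<.0085;dx,dy,rr,v=dx[k],dy[k],rr[k],gg[k]
    for t in range(0,360,6):
        h=dx*np.cos(np.radians(t))+dy*np.sin(np.radians(t))
        i=(rr<.005)&(h<.0012); o=~i&(rr<.0065)
        best.append((v[i].mean()-v[o].mean()-v[i].std(),cx,cy,t))
best.sort(reverse=True); print(np.round(best[:8],4))
E
```

```text
98 [ 0.46399253 -0.01606926  0.0326218 ] 0.03283803543730977
[ 39. 185. 196.]
[[ 8.08610e+01  4.66000e-01 -1.55000e-02  2.40000e+01]
 [ 8.06801e+01  4.66000e-01 -1.55000e-02  1.80000e+01]
 [ 7.37730e+01  4.66000e-01 -1.50000e-02  2.40000e+01]
 [ 7.32970e+01  4.66000e-01 -1.60000e-02  1.80000e+01]
 [ 7.32526e+01  4.66000e-01 -1.55000e-02  1.20000e+01]
 [ 7.32523e+01  4.66000e-01 -1.55000e-02  3.00000e+01]
 [ 7.20560e+01  4.66000e-01 -1.60000e-02  2.40000e+01]
 [ 7.18924e+01  4.66000e-01 -1.50000e-02  1.80000e+01]]
```

View pics/rect1.png

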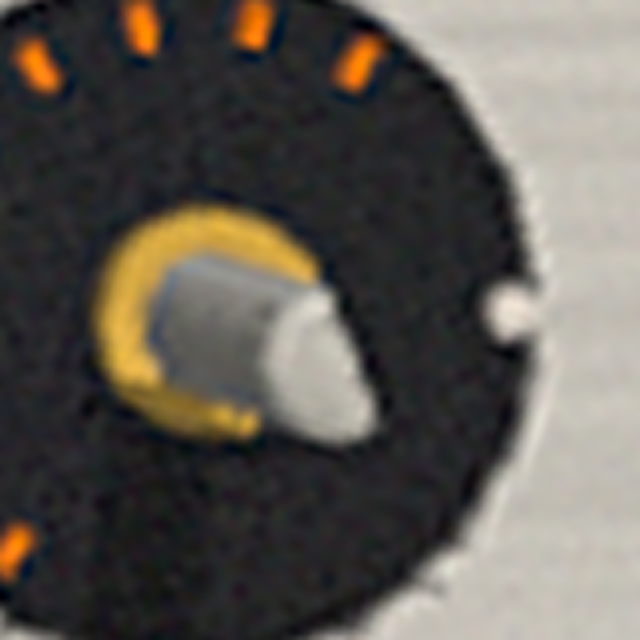

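Emit:
arm_command --moves '[[[0, 0, 0], [0, 0, -0.05], 1], [[0, 0, 0], [-0.035, 0.033, 0], 1], [[0, 0, 0], [-0.035, 0.033, 0], 1], [[0, 0, 0], [-0.035, 0.033, 0], 1], [[0, 0, 0], [-0.035, 0.033, 0], 1], [[0, 0, 0], [-0.035, 0.033, 0], 1], [[0, 0, 0], [-0.035, 0.033, 0], 1], [[0, 0, 0], [-0.035, 0.034, 0], 1], [[0, 0, 0], [-0.037, 0.034, 0], 1]]'

```text
clock: 2.75
position: [0.6039, -0.3532, 0.1653]
tcp_rot: [2.529, 1.86, 0.001]
ft_force: [0.5, 0.7, 1.4]
grip_width: 0.0183
```

Emit:
arm_command --moves '[[[0, 0, 0], [0, 0, 0], 1], [[0, 0, 0], [0, 0, 0.038], 1], [[0, 0, 0], [0, 0, 0.038], 1], [[0, 0, 0], [0, 0, 0], 1], [[0, 0, 0], [0, 0, 0], 1]]'

```text
clock: 3.25
position: [0.6034, -0.3517, 0.0892]
tcp_rot: [2.53, 1.86, 0.001]
ft_force: [-0.3, -0.6, 0.7]
grip_width: 0.0003
```

```bash
python3 -c "
from h import *
plan([0.46,-0.30,0.09])"
```

```text
t 3.25 q [-0.697  0.741  1.017  0.     1.382 -1.965] pos [ 0.6034 -0.3517  0.0892] rot [2.53e+00 1.86e+00 1.00e-03] f [-0.3 -0.6  0.7] w 0.0002840485638891094
yaw 72.65 shift [ 0.0066 -0.1523 -0.001 ] rows 3.0487529065893257
tilt [ 1.1e-03 -9.0e-04 -1.0e+00]
```

Emit:
arm_command --moves '[[[0, 0, 0], [-0.007, -0.018, 0], 1], [[0, 0, 0], [-0.006, -0.015, 0], 1], [[0, 0, 0], [-0.006, -0.015, 0], 1], [[0, 0, 0], [0.0, -0.02, 0], 1], [[0, 0, 0], [0.001, -0.02, 0], 1], [[0, 0, 0], [0.009, -0.023, 0], 1], [[0, 0, 0], [0.014, -0.02, 0], 1], [[0, 0, 0], [0.012, -0.01, 0], 1], [[0, 0, 0], [0, 0, 0], 1], [[0, 0, 0], [0, 0, 0], 1]]'

```text
clock: 4.25
position: [0.4746, -0.2948, 0.0895]
tcp_rot: [2.528, 1.858, 0.001]
ft_force: [-0.1, -0.1, -0.1]
grip_width: 0.0003
```

Emit:
arm_command --moves '[[[0, 0, 0], [-0.029, 0.009, 0], 1], [[0, 0, 0], [0, 0, -0.05], 1], [[0, 0, 0], [0, 0, -0.05], 0], [[0, 0, 0], [0, 0, -0.02], 0], [[0, 0, 0], [0, 0, 0], 0]]'

```text
clock: 4.75
position: [0.4747, -0.326, 0.2114]
tcp_rot: [2.525, 1.854, 0.002]
ft_force: [-0.1, -0.5, -1.3]
grip_width: 0.0225
```

```bash
python3 - <<'E'
from h import *
plan([0.45,0.356,0.11])
p,d,K,E=grab('top','top2')
w=cloud(d,K,E)
hsv=cv2.cvtColor(p,cv2.COLOR_RGB2HSV)
m=(abs(hsv[...,0].astype(int)-26)<5)&(hsv[...,1]>170)&(hsv[...,2]>130)&(w[...,2]>.08)&(w[...,2]<.1)
m[:, :400]=0;m[:170]=0;m[260:]=0;m[:,500:]=0
q=w[m]; print(len(q),np.nanmin(q,0),np.nanmax(q,0),np.nanmean(q,0))
k=load('top1');
cv2.imwrite('pics/crop3.png',cv2.resize(p[110:270,370:530],None,fx=3,fy=3)[:,:,::-1])
E
```

```text
t 4.75 q [-0.807  0.427  1.243 -0.     1.463 -2.074] pos [ 0.4747 -0.326   0.2114] rot [2.525e+00 1.854e+00 2.000e-03] f [-0.1 -0.5 -1.3] w 0.022518932519135906
yaw 72.58 shift [ 0.6437 -0.2284  0.097 ] rows 13.798463646100432
tilt [ 0.0059 -0.0062 -1.    ]
97 [ 0.55335619 -0.38845531  0.08739887] [ 0.57198357 -0.26647813  0.09625415] [ 0.56374636 -0.35846052  0.09204794]
```

View pics/crop3.png

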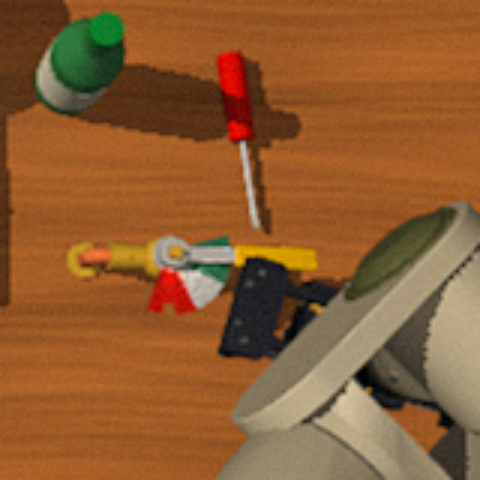

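The lever still points to green (crop (270,258)), so the push missed or slipped. I'll repeat it and check contact midway.

Emit:
arm_command --moves '[[[0, 0, 0], [0.004, 0.044, 0], 1], [[0, 0, 0], [0.005, 0.044, 0], 1], [[0, 0, 0], [0.004, 0.043, 0], 1], [[0, 0, 0], [0, 0, 0], 1], [[0, 0, 0], [0, 0, 0.045], 1], [[0, 0, 0], [0, 0, 0.045], 1], [[0, 0, 0], [0, 0, 0.035], 1], [[0, 0, 0], [0, 0, 0], 1], [[0, 0, 0], [-0.007, -0.018, 0], 1], [[0, 0, 0], [0, 0, 0], 1]]'

```text
clock: 5.8
position: [0.5819, -0.353, 0.0837]
tcp_rot: [2.532, 1.858, -0.0]
ft_force: [1.5, -0.5, 0.4]
grip_width: 0.0005
```

Emit:
arm_command --moves '[[[0, 0, 0], [-0.006, -0.015, 0], 1], [[0, 0, 0], [0, 0, 0], 1]]'

```text
clock: 6.0
position: [0.5665, -0.3541, 0.0839]
tcp_rot: [2.532, 1.858, 0.0]
ft_force: [0.3, -0.9, -0.1]
grip_width: 0.0004
```

```bash
python3 - <<'E'
from h import *
state()
p,d,K,E=grab('wrist','w3'); cv2.imwrite('pics/w3v.png',p[:,:,::-1])
E
```

```text
t 6.0 q [-0.735  0.695  1.132 -0.     1.313 -2.001] pos [ 0.5665 -0.3541  0.0839] rot [2.532 1.858 0.   ] f [ 0.3 -0.9 -0.1] w 0.000368607600646402
```

View pics/w3v.png

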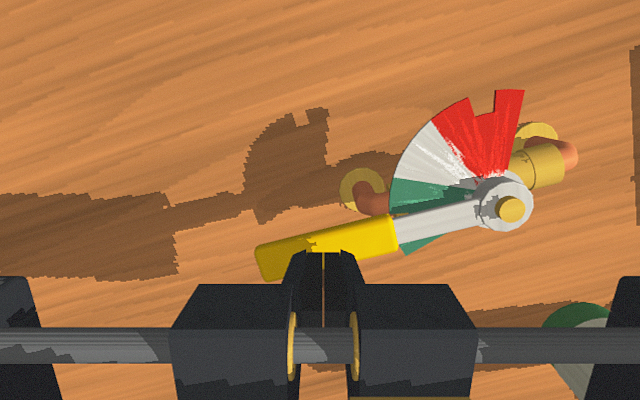

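Contact looks right: the closed fingers sit behind the yellow bar at pixel (322,260). I'll go on more slowly and look again midway.

Emit:
arm_command --moves '[[[0, 0, 0], [-0.003, -0.008, 0], 1], [[0, 0, 0], [-0.003, -0.008, 0], 1], [[0, 0, 0], [0, -0.01, 0], 1], [[0, 0, 0], [0, -0.01, 0], 1], [[0, 0, 0], [0, -0.01, 0], 1], [[0, 0, 0], [0.001, -0.01, 0], 1], [[0, 0, 0], [0, 0, 0], 1]]'

```text
clock: 6.75
position: [0.511, -0.3412, 0.0825]
tcp_rot: [-2.532, -1.859, 0.0]
ft_force: [-0.8, 0.1, -0.5]
grip_width: 0.0004
```

```bash
cat >> h.py <<'E'
def lever(name):
    p,d,K,E=grab('wrist',name); w=cloud(d,K,E)
    hsv=cv2.cvtColor(p,cv2.COLOR_RGB2HSV)
    m=(abs(hsv[...,0].astype(int)-26)<5)&(hsv[...,1]>170)&(hsv[...,2]>110)&(w[...,2]>.082)&(w[...,2]<.1)&(np.hypot(w[...,0]-.5625,w[...,1]+.263)>.05)
    q=w[m]; c=np.median(q,0); v=np.linalg.svd(q[:,:2]-q[:,:2].mean(0),full_matrices=False)[2][0]
    print('lever',len(q),np.round(c,3),'dir',v,'deg from -y',np.degrees(np.arctan2(-(c[0]-.5625),-(c[1]+.263))))
E
python3 - <<'E'
from h import *
state(); lever('w4')
E
```

```text
t 6.75 q [-0.781  0.613  1.307 -0.     1.223 -2.048] pos [ 0.511  -0.3412  0.0825] rot [-2.532 -1.859  0.   ] f [-0.8  0.1 -0.5] w 0.0003920419457809615
lever 45 [ 0.57  -0.369  0.092] dir [0.24053549 0.97064035] deg from -y -4.159012074285308
```

View pics/w4.png

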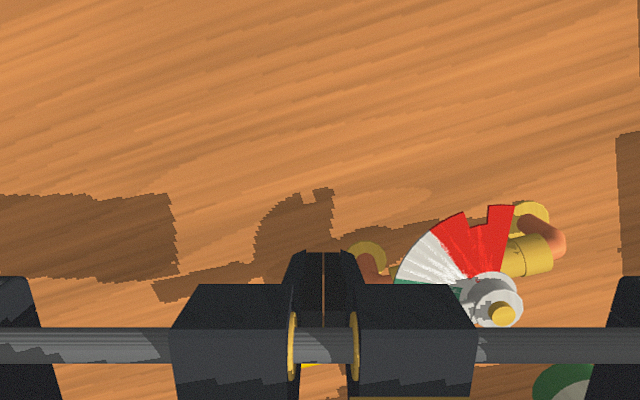

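```bash
python3 - <<'E'
from h import *
for n in ('w3','w4'):
    p,d,K,E=load(n); w=cloud(d,K,E)
    for v in (246,249,252,255,260,265,270,275,280,290,300): print(n,v,np.round(w[v,305],3),np.round(w[v,340],3),np.round(w[v,360],3))
p,d,K,E=load('w3')
w=cloud(d,K,E); print([np.round(w[v,u],3) for v,u in((262,270),(245,330),(232,385),(215,430))])
E
```

```text
w3 246 [ 0.557 -0.36   0.092] [ 0.562 -0.344  0.093] [ 0.566 -0.335  0.092]
w3 249 [ 0.559 -0.361  0.093] [ 0.564 -0.344  0.093] [ 0.567 -0.335  0.092]
w3 252 [ 0.554 -0.359  0.107] [ 0.559 -0.343  0.107] [ 0.569 -0.335  0.092]
w3 255 [ 0.555 -0.359  0.109] [ 0.559 -0.344  0.109] [ 0.571 -0.336  0.091]
w3 260 [ 0.556 -0.359  0.11 ] [ 0.561 -0.344  0.11 ] [ 0.573 -0.337  0.092]
w3 265 [ 0.555 -0.358  0.117] [ 0.56  -0.344  0.116] [ 0.626 -0.342 -0.   ]
w3 270 [ 0.556 -0.358  0.12 ] [ 0.56  -0.345  0.121] [ 0.63  -0.343  0.   ]
w3 275 [ 0.556 -0.358  0.125] [ 0.56  -0.345  0.125] [ 0.561 -0.337  0.127]
w3 280 [ 0.556 -0.358  0.127] [ 0.56  -0.345  0.129] [ 0.559 -0.337  0.134]
w3 290 [ 0.555 -0.358  0.137] [ 0.559 -0.345  0.137] [ 0.536 -0.335  0.177]
w3 300 [ 0.556 -0.357  0.143] [ 0.56  -0.346  0.142] [ 0.537 -0.336  0.181]
w4 246 [ 0.54  -0.365  0.001] [ 0.549 -0.339 -0.001] [ 0.551 -0.324  0.004]
w4 249 [ 0.543 -0.366 -0.001] [ 0.551 -0.34   0.001] [ 0.554 -0.325  0.004]
w4 252 [ 0.498 -0.345  0.107] [ 0.503 -0.331  0.105] [ 0.556 -0.325  0.004]
w4 255 [ 0.499 -0.346  0.107] [ 0.504 -0.331  0.107] [ 0.558 -0.326  0.006]
w4 260 [ 0.501 -0.346  0.109] [ 0.506 -0.331  0.109] [ 0.558 -0.327  0.014]
w4 265 [ 0.5   -0.346  0.116] [ 0.505 -0.332  0.115] [ 0.558 -0.328  0.021]
w4 270 [ 0.5   -0.345  0.12 ] [ 0.505 -0.332  0.119] [ 0.558 -0.328  0.027]
w4 275 [ 0.5   -0.345  0.123] [ 0.504 -0.332  0.124] [ 0.505 -0.324  0.127]
w4 280 [ 0.5   -0.345  0.128] [ 0.504 -0.332  0.128] [ 0.505 -0.324  0.13 ]
w4 290 [ 0.501 -0.345  0.134] [ 0.504 -0.332  0.136] [ 0.482 -0.322  0.175]
w4 300 [ 0.5   -0.344  0.142] [ 0.504 -0.333  0.142] [ 0.481 -0.323  0.18 ]
[array([ 0.561, -0.38 ,  0.092]), array([ 0.561, -0.349,  0.092]), array([ 0.562, -0.321,  0.092]), array([ 0.561, -0.297,  0.089])]
```

```bash
python3 - <<'E'
from h import *
T={'wstem':([.434,-.0033,.1148],[2.529,1.860,.002]),'w4':([.511,-.3412,.0825],[-2.532,-1.859,0])}
for n,(t,rv) in T.items():
    p,d,K,E=load(n); w=cloud(d,K,E); q=R.from_rotvec(rv).inv().apply((w-np.array(t)).reshape(-1,3)).reshape(w.shape)
    m=(d>0)&(d<.19); print(n,m.sum())
    for lo in (-.1,-.08,-.065,-.05,-.035,-.015,0,.015,.035,.05,.065,.08):
        k=m&(q[...,0]>lo)&(q[...,0]<lo+.015)
        if k.sum(): print(lo,k.sum(),'zmax',np.round(np.nanmax(q[k][:,2]),3),'y',np.round([q[k][:,1].min(),q[k][:,1].max()],3))
    r=np.where(m)[0]; print('rows',r.min(),r.max())
E
```

```text
wstem 55330
-0.08 2069 zmax -0.084 y [-0.036 -0.017]
-0.065 15493 zmax -0.019 y [-0.036  0.013]
-0.05 4882 zmax -0.019 y [-0.031  0.009]
-0.035 2374 zmax -0.096 y [-0.028 -0.019]
-0.015 2368 zmax -0.095 y [-0.028 -0.02 ]
0 2385 zmax -0.096 y [-0.028 -0.02 ]
0.015 2371 zmax -0.096 y [-0.028 -0.02 ]
0.035 5032 zmax -0.019 y [-0.032  0.009]
0.05 15210 zmax -0.02 y [-0.035  0.012]
0.065 1500 zmax -0.085 y [-0.035 -0.017]
0.08 12 zmax -0.086 y [-0.035 -0.033]
rows 250 399
w4 60008
-0.08 5043 zmax -0.084 y [-0.035  0.007]
-0.065 2369 zmax -0.096 y [-0.028 -0.019]
-0.05 2336 zmax -0.096 y [-0.028 -0.019]
-0.035 6058 zmax -0.088 y [-0.035 -0.016]
-0.015 8455 zmax -0.019 y [-0.035  0.012]
0 8472 zmax -0.019 y [-0.035  0.011]
0.015 8198 zmax -0.041 y [-0.035 -0.01 ]
0.035 2565 zmax 0.007 y [-0.028  0.013]
0.05 3416 zmax 0.007 y [-0.028  0.015]
0.065 5854 zmax 0.007 y [-0.035  0.038]
0.08 3049 zmax 0.007 y [-0.034  0.041]
rows 204 399
```

View pics/wstem.png

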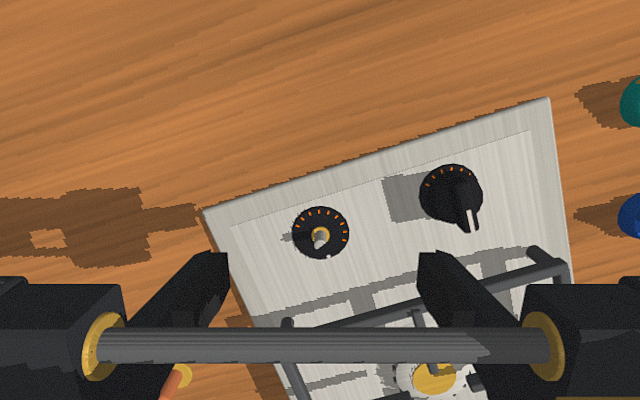

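The camera shows the fingertips about 21 mm above the reported TCP, not 17 mm below it. They passed over the bar, which also explains why there was no force. I'll use tip z = TCP z + 0.021 from now on and repeat 34 mm lower.

Emit:
arm_command --moves '[[[0, 0, 0], [0, 0, -0.02], 1], [[0, 0, 0], [0.009, 0.046, 0], 1], [[0, 0, 0], [0.008, 0.045, 0], 1], [[0, 0, 0], [0, 0, 0], 1], [[0, 0, 0], [0, 0, 0.03], 1], [[0, 0, 0], [0, 0, 0.024], 1], [[0, 0, 0], [0, 0, 0], 1], [[0, 0, 0], [-0.007, -0.018, 0], 1], [[0, 0, 0], [-0.006, -0.015, 0], 1], [[0, 0, 0], [0, 0, 0], 1]]'

```text
clock: 7.8
position: [0.5678, -0.3557, 0.0498]
tcp_rot: [2.532, 1.857, 0.0]
ft_force: [1.7, -0.8, -0.3]
grip_width: 0.0006
```

Emit:
arm_command --moves '[[[0, 0, 0], [-0.003, -0.008, 0], 1], [[0, 0, 0], [-0.003, -0.008, 0], 1], [[0, 0, 0], [0, -0.01, 0], 1], [[0, 0, 0], [0, -0.01, 0], 1], [[0, 0, 0], [0, -0.01, 0], 1], [[0, 0, 0], [0.001, -0.01, 0], 1], [[0, 0, 0], [0.005, -0.012, 0], 1], [[0, 0, 0], [0.005, -0.011, 0], 1]]'

```text
clock: 8.6
position: [0.4937, -0.3266, 0.0483]
tcp_rot: [-2.532, -1.86, 0.001]
ft_force: [0.4, -0.9, -0.2]
grip_width: 0.0005
```

```bash
python3 - <<'E'
from h import *
state(); lever('w5')
E
```

```text
t 8.6 q [-7.840e-01  6.200e-01  1.412e+00 -1.000e-03  1.109e+00 -2.051e+00] pos [ 0.4937 -0.3266  0.0483] rot [-2.532e+00 -1.860e+00  1.000e-03] f [ 0.4 -0.9 -0.2] w 0.0004689298482793197
lever 6355 [ 0.473 -0.302  0.092] dir [0.89243642 0.45117317] deg from -y 66.78744183839927
```

Emit:
arm_command --moves '[[[0, 0, 0], [0.014, -0.02, 0], 1], [[0, 0, 0], [0.012, -0.01, 0], 1], [[0, 0, 0], [0, 0, 0], 1], [[0, 0, 0], [-0.029, 0.009, 0], 1], [[0, 0, 0], [0, 0, -0.05], 1], [[0, 0, 0], [0, 0, -0.05], 0], [[0, 0, 0], [0, 0, -0.05], 0], [[0, 0, 0], [0, 0, 0], 0]]'

```text
clock: 9.45
position: [0.4757, -0.326, 0.2053]
tcp_rot: [2.521, 1.852, 0.002]
ft_force: [0.0, -0.3, -0.9]
grip_width: 0.0226
```

```bash
python3 - <<'E'
from h import *
lever('w6'); plan([0.45,0.364,0.07],72.65)
# knob yaw estimate from scene/top: white pointer
p,d,K,E=load('top1'); r,X,Y=rectify(p,K,E,(.474,.356),.036,half=.03)
g=cv2.cvtColor(r,cv2.COLOR_RGB2GRAY); m=g>np.percentile(g,50)
hsv=cv2.cvtColor(r,cv2.COLOR_RGB2HSV)
cv2.imwrite('pics/rk.png',cv2.resize(r,(400,400))[:,:,::-1])
E
```

```text
lever 2034 [ 0.475 -0.258  0.092] dir [ 0.99902143 -0.0442288 ] deg from -y 92.95643886665947
t 9.5 q [-0.806  0.434  1.261 -0.     1.44  -2.073] pos [ 0.4747 -0.325   0.2015] rot [2.526e+00 1.855e+00 1.000e-03] f [-0.1 -0.4 -1.7] w 0.026493740062698404
yaw 72.59 shift [ 0.6505 -0.2306  0.1276] rows 14.036689398314037
turn about tool z (deg): -0.06
tilt [ 0.0049 -0.0055 -1.    ]
```

Emit:
arm_command --moves '[[[0, 0, 0], [0.0465, -0.0167, 0], 0], [[0, 0, 0], [0.0465, -0.0167, 0], 0], [[0, 0, 0], [0.0465, -0.0167, 0], 0], [[0, 0, 0], [0.0465, -0.0167, 0], 0], [[0, 0, 0], [0.0465, -0.0167, 0], 0], [[0, 0, 0], [0.0465, -0.0167, 0], 0], [[0, 0, 0], [0.0465, -0.0167, 0], 0], [[0, 0, 0], [0.0465, -0.0167, 0], 0], [[0, 0, 0], [0.0465, -0.0167, 0], 0], [[0, 0, 0], [0.0465, -0.0167, 0], 0]]'

```text
clock: 10.5
position: [0.453, 0.1721, 0.1971]
tcp_rot: [-2.532, -1.859, 0.003]
ft_force: [-0.3, -0.5, -0.2]
grip_width: 0.0881
```

Emit:
arm_command --moves '[[[0, 0, 0], [0.0465, -0.0167, 0.02], 0], [[0, 0, 0], [0.0465, -0.0167, 0.02], 0], [[0, 0, 0], [0.0465, -0.0167, 0.02], 0], [[0, 0, 0], [0.0465, -0.0167, 0.02], 0], [[0, 0, 0], [0, 0, 0.03], 0], [[0, 0, 0], [0, 0, 0], 0], [[0, 0, 0], [0, 0, 0], 0]]'

```text
clock: 11.2
position: [0.4459, 0.355, 0.0927]
tcp_rot: [-2.532, -1.859, 0.003]
ft_force: [-0.0, -1.3, 0.8]
grip_width: 0.0883
```

```bash
python3 - <<'E'
from h import *
state()
p,d,K,E=grab('wrist','wk'); w=cloud(d,K,E)
k=(w[...,2]>.031)&(w[...,2]<.042)&(np.hypot(w[...,0]-.475,w[...,1]-.357)<.03); q=w[k][:,:2]
rect=cv2.minAreaRect((q*1000).astype(np.float32)); print(len(q),'bar',rect,np.median(w[k][:,2]))
k2=(w[...,2]>.014)&(w[...,2]<.021)&(np.hypot(w[...,0]-.475,w[...,1]-.357)<.035); print('skirt',cv2.minEnclosingCircle((w[k2][:,:2]*1000).astype(np.float32)))
r,X,Y=rectify(p,K,E,(.475,.357),.036,half=.03)
cv2.imwrite('pics/rk.png',cv2.resize(r,(480,480))[:,:,::-1])
g=r.min(2); m=(g>130)&(np.hypot(X-.475,Y-.357)<.024); print('pointer px',m.sum(), X[m].mean(),Y[m].mean())
E
```

```text
t 11.2 q [ 0.465  0.534  1.429 -0.     1.181 -0.802] pos [0.4459 0.355  0.0927] rot [-2.532 -1.859  0.003] f [-0.  -1.3  0.8] w 0.0882962982388879
881 bar ((480.591796875, 364.5172119140625), (12.032553672790527, 39.303157806396484), 73.32392883300781) 0.0360015614912331
skirt ((480.8338317871094, 364.2550048828125), 19.65657615661621)
pointer px 5606 0.48936037281484124 0.35192686407420615
```

View pics/rk.png

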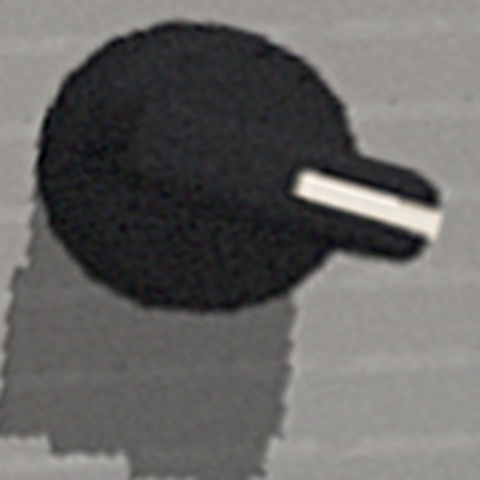

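The rectified view shows the black knob with its white pointer toward (440,220), yaw about -16.5°, axis at (0.4806,0.3645). Now I'll move over it and descend.

Emit:
arm_command --moves '[[[0, 0, -0.8], [0.0194, 0.0303, 0], 0], [[0, 0, 0], [0, 0, 0.03], 0], [[0, 0, 0], [0, 0, 0.03], 0], [[0, 0, 0], [0, 0, 0.015], 0], [[0, 0, 0], [0, 0, 0], 0], [[0, 0, 0], [0, 0, 0], 0], [[0, 0, 0], [0, 0, 0], 0]]'

```text
clock: 11.95
position: [0.4815, 0.3652, 0.02]
tcp_rot: [2.519, 1.876, 0.005]
ft_force: [-0.0, 0.6, 0.1]
grip_width: 0.0882
```

```bash
python3 - <<'E'
from h import *
plan([.4806,.3645,.001],73.4)
s=env.get_state();p,d,K,E=grab('wrist','wg'); w=cloud(d,K,E); q=R.from_rotvec(s['tcp_rot']).inv().apply((w-s['position']).reshape(-1,3)).reshape(w.shape)
for lo in(.035,.045,-.055,-.065):
  k=(d>0)&(q[...,0]>lo)&(q[...,0]<lo+.01)&(abs(q[...,1])<.014)&(q[...,2]>-.06)&(w[...,2]>.01); z=q[k][:,2]; print(lo,k.sum(),np.percentile(z,[50,90,97,99]),q[k][:,1].min())
E
```

```text
t 11.95 q [ 0.453  0.673  1.403  0.     1.063 -0.827] pos [0.4815 0.3652 0.02  ] rot [2.519 1.876 0.005] f [-0.   0.6  0.1] w 0.08818930039297553
yaw 73.36 shift [-0.0009 -0.0007  0.019 ] rows 0.38061266827205154
turn about tool z (deg): -0.04
tilt [ 0.0028  0.0014 -1.    ]
0.035 929 [-0.03679061 -0.02407065 -0.02173537 -0.02086804] -0.010052118037338801
0.045 1760 [-0.04681252 -0.02786548 -0.02274942 -0.02103007] -0.011657321175487142
-0.055 1828 [-0.04661201 -0.02781877 -0.02293958 -0.02095898] -0.011718867043049745
-0.065 440 [-0.04879578 -0.03190527 -0.02644709 -0.02506089] -0.011726557146328911
```

Emit:
arm_command --moves '[[[0, 0, 0], [-0.001, -0.001, 0.01], 0], [[0, 0, 0], [0, 0, 0.009], 0], [[0, 0, 0], [0, 0, 0], 0], [[0, 0, 0], [0, 0, 0], 0.6], [[0, 0, 0], [0, 0, 0], 1], [[0, 0, 0], [0, 0, 0], 1], [[0, 0, 0], [0, 0, 0], 1], [[0, 0, 0], [0, 0, 0], 1], [[0, 0, 0], [0, 0, 0], 1]]' --grip_force 30

```text
clock: 12.9
position: [0.4793, 0.3644, -0.0008]
tcp_rot: [2.519, 1.877, 0.0]
ft_force: [-0.1, 0.2, 0.1]
grip_width: 0.0423
```

```bash
python3 - <<'E'
from h import *
plan([.4806,.3645,.06])
E
```

```text
t 12.9 q [ 0.454  0.699  1.423 -0.     1.019 -0.827] pos [ 0.4793  0.3644 -0.0008] rot [2.519 1.877 0.   ] f [-0.1  0.2  0.1] w 0.04226881321162957
yaw 73.4 shift [ 0.0005  0.0013 -0.0608] rows 1.2158194999092373
tilt [ 1.e-04  0.e+00 -1.e+00]
```

Width 42 mm could just be mid-closing (about 78 mm/s), so I'll wait longer.

Emit:
arm_command --moves '[[[0, 0, 0], [0, 0, 0], 1], [[0, 0, 0], [0, 0, 0], 1], [[0, 0, 0], [0, 0, 0], 1], [[0, 0, 0], [0, 0, 0], 1], [[0, 0, 0], [0, 0, 0], 1], [[0, 0, 0], [0, 0, 0], 1]]'

```text
clock: 13.5
position: [0.4792, 0.3644, -0.0009]
tcp_rot: [-2.519, -1.877, -0.0]
ft_force: [-0.2, 0.0, 0.6]
grip_width: 0.0118
```

Emit:
arm_command --moves '[[[0, 0, 0], [0, 0, -0.03], 1], [[0, 0, 0], [0, 0, -0.03], 1], [[0, 0, 0], [0, 0, -0.03], 1], [[0, 0, 0], [0, 0, 0], 1], [[0, 0, 0], [0, 0, 0], 1]]'

```text
clock: 14.0
position: [0.4791, 0.3644, 0.0891]
tcp_rot: [2.519, 1.877, 0.0]
ft_force: [-0.6, -0.0, -1.5]
grip_width: 0.012
```

```bash
python3 - <<'E'
from h import *
plan([.466,-.0155,.10],111)
s=env.get_state();p,d,K,E=grab('wrist','wh'); w=cloud(d,K,E); q=R.from_rotvec(s['tcp_rot']).inv().apply((w-s['position']).reshape(-1,3)).reshape(w.shape)
k=(d>0)&(abs(q[...,0])<.03)&(abs(q[...,1])<.03)&(q[...,2]>-.03)&(q[...,2]<.015)&(w[...,2]>.03)
print('below',k.sum(),np.percentile(q[k],[1,50,99],axis=0))
for v in range(200,262,5): print(v,np.round(q[v,322],4),p[v,322])
cv2.imwrite('pics/wh_c.png',cv2.resize(p[150:330,200:440],None,fx=3,fy=3)[:,:,::-1])
E
```

```text
t 14.0 q [ 0.454  0.586  1.339  0.     1.217 -0.827] pos [0.4791 0.3644 0.0891] rot [2.519 1.877 0.   ] f [-0.6 -0.  -1.5] w 0.012019247328695016
yaw 73.4 shift [-0.3678  0.096  -0.011 ] rows 7.604721635528972
turn about tool z (deg): -37.6
tilt [ 2.e-04  1.e-04 -1.e+00]
below 2104 [[-0.01857528 -0.0185825  -0.0297304 ]
 [ 0.00013617 -0.01294101 -0.01831263]
 [ 0.01840717 -0.00644315 -0.00492529]]
200 [-0.0006 -0.0011  0.0861] [157 154 151]
205 [-0.0006  0.0026  0.0852] [159 156 152]
210 [-0.0006  0.0067  0.0855] [158 155 150]
215 [-0.0006  0.0107  0.0854] [155 152 147]
220 [-0.0006  0.015   0.0859] [162 157 153]
225 [-0.0003 -0.0188 -0.0107] [37 40 36]
230 [-0.0003 -0.0182 -0.0156] [27 21 23]
235 [-0.0003 -0.018  -0.021 ] [31 35 34]
240 [-0.0003 -0.0178 -0.0262] [21 28 28]
245 [-0.0003 -0.0178 -0.0314] [27 24 26]
250 [-0.0003 -0.018  -0.0368] [36 36 39]
255 [-0.0003 -0.0155 -0.0362] [31 32 27]
260 [-0.0003 -0.0135 -0.0367] [24 30 26]
```

View pics/wh_c.png

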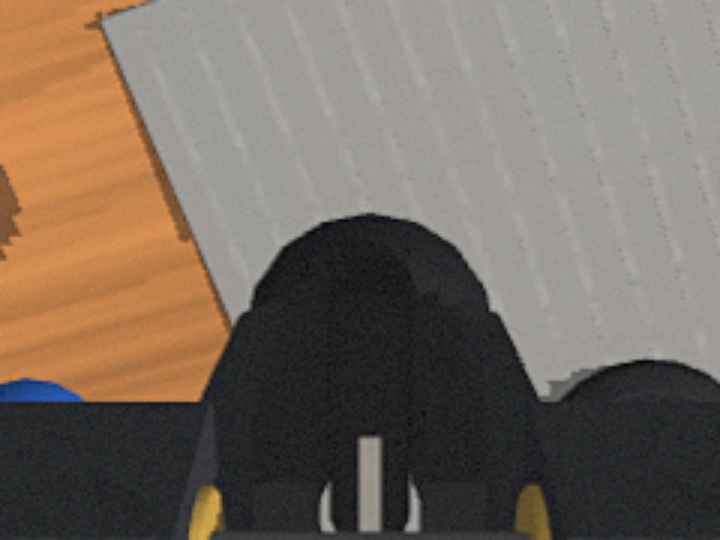

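Emit:
arm_command --moves '[[[0, 0, 0], [-0.0445, 0.014, -0.011], 1], [[0, 0, 0], [-0.0445, 0.014, 0], 1], [[0, 0, 0], [-0.0445, 0.014, 0], 1], [[0, 0, 0], [-0.0445, 0.014, 0], 1], [[0, 0, 0], [-0.0445, 0.014, 0], 1], [[0, 0, 0], [-0.0445, 0.014, 0], 1], [[0, 0, 0], [-0.0445, 0.014, 0], 1], [[0, 0, 0], [-0.0441, 0.0139, 0], 1]]'

```text
clock: 14.85
position: [0.4839, -0.0101, 0.0989]
tcp_rot: [-2.517, -1.876, 0.003]
ft_force: [1.0, -0.3, -0.8]
grip_width: 0.0118
```

Emit:
arm_command --moves '[[[0, 0, -7.5], [0, 0, 0], 1], [[0, 0, -7.5], [0, 0, 0], 1], [[0, 0, -7.5], [0, 0, 0], 1], [[0, 0, -7.5], [0, 0, 0], 1], [[0, 0, -7.6], [0, 0, 0], 1], [[0, 0, 0], [0, 0, 0], 1], [[0, 0, 0], [0, 0, 0], 1], [[0, 0, 0], [0, 0, 0], 1]]'

```text
clock: 15.65
position: [0.4846, -0.0083, 0.0997]
tcp_rot: [-1.782, -2.586, 0.001]
ft_force: [-0.4, 0.4, -0.7]
grip_width: 0.012
```

```bash
cat >> h.py <<'E'
def stemfit(name,c=(.466,-.0155)):
    from scipy.ndimage import gaussian_filter
    s=state(); p,d,K,E=grab('wrist',name)
    r,X,Y=rectify(p,K,E,c,.033); g=r.min(2).astype(float)
    xc,yc,gg=X.ravel(),Y.ravel(),g.ravel(); sc=lambda a:0
    def score(cx,cy,t):
        dx=xc-cx;dy=yc-cy;rr=np.hypot(dx,dy);h=dx*np.cos(np.radians(t))+dy*np.sin(np.radians(t))
        sd=np.maximum(rr-.005,h-.0012); i=(sd<-.0003); o=(sd>.0003)&(sd<.0015)
        return gg[i].mean()-gg[o].mean()-gg[i].std()-.3*gg[o].std()
    best=max((score(x,y,t),x,y,t) for x in np.arange(c[0]-.006,c[0]+.006,.001) for y in np.arange(c[1]-.006,c[1]+.006,.001) for t in range(0,45,5))
    for st,ts in ((.0005,2),(.00025,1)):
        _,x0,y0,t0=best
        best=max((score(x0+i*st,y0+j*st,t0+k*ts),x0+i*st,y0+j*st,t0+k*ts) for i in range(-2,3) for j in range(-2,3) for k in range(-3,4))
    _,x,y,t=best; print('stem',np.round(best,5))
    q=R.from_rotvec(s['tcp_rot']).inv().apply(np.array([x,y,.033])-s['position']); print('stem in tool',np.round(q,4))
    big=cv2.resize(r,(480,480),interpolation=cv2.INTER_CUBIC); k=480/r.shape[1]
    n=r.shape[0]//2; P=lambda a,b:(int((n+(a-c[0])/.00025)*k),int((n-(b-c[1])/.00025)*k))
    th=np.radians(t); a0=np.arccos(.0012/.005); A=np.linspace(th+a0,th+2*np.pi-a0,60)
    cv2.polylines(big,[np.array([P(x+.005*np.cos(a),y+.005*np.sin(a)) for a in A])],True,(255,0,255),1)
    cv2.imwrite('pics/'+name+'_fit.png',np.hstack([cv2.resize(r,(300,480)) if 0 else big])[:,:,::-1])
E
python3 - <<'E'
from h import *
stemfit('ws2')
s=env.get_state();p,d,K,E=load('ws2'); w=cloud(d,K,E); q=R.from_rotvec(s['tcp_rot']).inv().apply((w-s['position']).reshape(-1,3)).reshape(w.shape)
for v in (235,245,250,255,260): print(v,np.round(q[v,322],4))
m=(w[...,2]>.029)&(w[...,2]<.037)&(np.hypot(w[...,0]-.466,w[...,1]+.0155)<.012);print('depth top',m.sum(),np.median(w[m],0))
E
```

```text
t 15.65 q [-0.262  0.399  1.658 -0.     1.085 -2.197] pos [ 0.4846 -0.0083  0.0997] rot [-1.782e+00 -2.586e+00  1.000e-03] f [-0.4  0.4 -0.7] w 0.012023266915036678
stem [ 9.171219e+01  4.662500e-01 -1.550000e-02  2.200000e+01]
stem in tool [-0.0003 -0.0197  0.0667]
235 [-0.0001 -0.0167 -0.018 ]
245 [-0.0001 -0.0177 -0.0311]
250 [-0.0001 -0.0173 -0.0352]
255 [-0.0001 -0.0154 -0.036 ]
260 [-0.0001 -0.0137 -0.0371]
depth top 114 [ 0.46436323 -0.01676213  0.03316536]
```

View pics/ws2_fit.png

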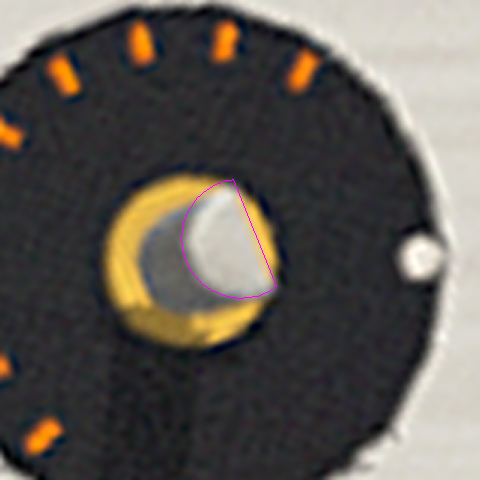

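The fit matches the stem: centre (0.4662,-0.0155), flat at 22°, agreeing with the first view. Now I'll align and descend to just above the stem.

Emit:
arm_command --moves '[[[0, 0, -1], [0, 0, 0], 1], [[0, 0, 0], [-0.0003, -0.021, 0], 1], [[0, 0, 0], [0, 0, 0.03], 1], [[0, 0, 0], [0, 0, 0.027], 1], [[0, 0, 0], [0, 0, 0], 1], [[0, 0, 0], [0, 0, 0], 1], [[0, 0, 0], [0, 0, 0], 1]]'

```text
clock: 16.4
position: [0.4662, -0.0166, 0.0443]
tcp_rot: [1.756, 2.603, 0.001]
ft_force: [-0.1, 1.2, -1.2]
grip_width: 0.0119
```

```bash
python3 - <<'E'
from h import *
st=np.array([.4662,-.0155]); yt=np.array([np.cos(np.radians(22)),np.sin(np.radians(22))]);xt=np.array([-yt[1],yt[0]])
t=st-.0014*yt-.0003*xt; plan([t[0],t[1],.042],112)
E
```

```text
t 16.4 q [-0.29   0.459  1.775 -0.     0.906 -2.245] pos [ 0.4662 -0.0166  0.0443] rot [1.756e+00 2.603e+00 1.000e-03] f [-0.1  1.2 -1.2] w 0.011914671586584002
yaw 112.0 shift [ 0.0008 -0.001   0.0023] rows 0.052574220283533354
turn about tool z (deg): 0.0
tilt [ 2.e-03 -6.e-04 -1.e+00]
```

Emit:
arm_command --moves '[[[0, 0, 0], [0, 0, 0], 1], [[0, 0, 0], [0, 0, 0], 1]]'

```text
clock: 16.6
position: [0.4658, -0.0165, 0.0439]
tcp_rot: [1.756, 2.603, 0.001]
ft_force: [0.5, -0.5, -0.2]
grip_width: 0.0118
```

Emit:
arm_command --moves '[[[0, 0, 0], [0, 0, 0], 1], [[0, 0, 0], [0, 0, 0], 1]]'

```text
clock: 16.8
position: [0.4655, -0.0165, 0.0433]
tcp_rot: [1.757, 2.604, 0.0]
ft_force: [1.1, -0.5, -1.0]
grip_width: 0.0116
```

Emit:
arm_command --moves '[[[0, 0, 0], [0, 0, 0], 1], [[0, 0, 0], [0, 0, 0], 1], [[0, 0, 0], [0, 0, 0], 1], [[0, 0, 0], [0, 0, 0], 1], [[0, 0, 0], [0, 0, 0], 1], [[0, 0, 0], [0, 0, 0], 1]]'

```text
clock: 17.4
position: [0.4655, -0.0165, 0.0431]
tcp_rot: [-1.757, -2.604, 0.0]
ft_force: [0.6, 0.1, 0.4]
grip_width: 0.0116
```

Emit:
arm_command --moves '[[[0, 0, 0], [0, 0, 0.002], 1], [[0, 0, 0], [0, 0, 0.002], 1], [[0, 0, 0], [0, 0, 0.001], 1], [[0, 0, 0], [0, 0, 0], 1], [[0, 0, 0], [0, 0, 0], 1], [[0, 0, 0], [0, 0, 0], 1]]'

```text
clock: 18.0
position: [0.4655, -0.0165, 0.0382]
tcp_rot: [1.757, 2.604, 0.0]
ft_force: [-0.3, -0.8, -0.8]
grip_width: 0.0119
```

Emit:
arm_command --moves '[[[0, 0, 0], [0.0004, -0.0004, 0], 1], [[0, 0, 0], [0, 0, 0], 1], [[0, 0, 0], [0, 0, 0.001], 1], [[0, 0, 0], [0, 0, 0.001], 1], [[0, 0, 0], [0, 0, 0.001], 1], [[0, 0, 0], [0, 0, 0], 1], [[0, 0, 0], [0, 0, 0], 1]]'

```text
clock: 18.7
position: [0.465, -0.0163, 0.0351]
tcp_rot: [-1.757, -2.604, -0.0]
ft_force: [-0.3, -0.3, -0.4]
grip_width: 0.0116
```

Emit:
arm_command --moves '[[[0, 0, 0], [0, 0, 0.001], 1], [[0, 0, 0], [0, 0, 0.001], 1], [[0, 0, 0], [0, 0, 0], 1], [[0, 0, 0], [0, 0, 0], 1]]'

```text
clock: 19.1
position: [0.4649, -0.0163, 0.0331]
tcp_rot: [-1.757, -2.604, 0.0]
ft_force: [0.6, -0.6, 0.2]
grip_width: 0.0116
```

No force, and by estimate the stem is already about 3.7 mm into the bore. I'll continue.

Emit:
arm_command --moves '[[[0, 0, 0], [0, 0, 0.001], 1], [[0, 0, 0], [0, 0, 0.001], 1], [[0, 0, 0], [0, 0, 0.001], 1], [[0, 0, 0], [0, 0, 0.001], 1], [[0, 0, 0], [0, 0, 0], 1]]'

```text
clock: 19.6
position: [0.4649, -0.0162, 0.029]
tcp_rot: [-1.757, -2.604, 0.0]
ft_force: [-0.5, 0.3, -0.7]
grip_width: 0.0118
```

Emit:
arm_command --moves '[[[0, 0, 0], [0, 0, 0.001], 1], [[0, 0, 0], [0, 0, 0.001], 1], [[0, 0, 0], [0, 0, 0.001], 1], [[0, 0, 0], [0, 0, 0.001], 1], [[0, 0, 0], [0, 0, 0], 1]]'

```text
clock: 20.1
position: [0.4649, -0.0163, 0.025]
tcp_rot: [-1.757, -2.604, 0.0]
ft_force: [0.6, -0.2, -0.3]
grip_width: 0.012
```

Emit:
arm_command --moves '[[[0, 0, 0], [0, 0, 0.001], 1], [[0, 0, 0], [0, 0, 0.001], 1], [[0, 0, 0], [0, 0, 0], 1], [[0, 0, 0], [0, 0, 0], 1]]'

```text
clock: 20.5
position: [0.4649, -0.0162, 0.0231]
tcp_rot: [-1.757, -2.604, 0.0]
ft_force: [0.6, 0.4, -1.5]
grip_width: 0.0116
```

Emit:
arm_command --moves '[[[0, 0, 0], [0, 0, 0.001], 1], [[0, 0, 0], [0, 0, 0.0005], 1], [[0, 0, 0], [0, 0, 0], 1], [[0, 0, 0], [0, 0, 0], 1]]' --grip_force 45

```text
clock: 20.9
position: [0.4649, -0.0163, 0.0216]
tcp_rot: [-1.757, -2.604, 0.0]
ft_force: [-0.3, -0.6, -1.2]
grip_width: 0.0114
```

Emit:
arm_command --moves '[[[0, 0, 0], [0, 0, 0.001], 1], [[0, 0, 0], [0, 0, 0.0005], 1], [[0, 0, 0], [0, 0, 0], 1], [[0, 0, 0], [0, 0, 0], 1]]'

```text
clock: 21.3
position: [0.4649, -0.0163, 0.0201]
tcp_rot: [-1.757, -2.604, 0.0]
ft_force: [-0.5, -0.5, -1.5]
grip_width: 0.0119
```

Emit:
arm_command --moves '[[[0, 0, 0], [0, 0, 0.001], 1], [[0, 0, 0], [0, 0, 0], 1], [[0, 0, 0], [0, 0, 0], 1]]'

```text
clock: 21.6
position: [0.4649, -0.0163, 0.0191]
tcp_rot: [-1.757, -2.604, 0.0]
ft_force: [-0.7, -0.5, -0.4]
grip_width: 0.0117
```

Emit:
arm_command --moves '[[[0, 0, 0], [0, 0, 0.001], 1], [[0, 0, 0], [0, 0, 0], 1], [[0, 0, 0], [0, 0, 0], 1]]'

```text
clock: 21.9
position: [0.4649, -0.0163, 0.0181]
tcp_rot: [-1.757, -2.604, 0.0]
ft_force: [0.1, -1.2, -1.8]
grip_width: 0.0112
```

```bash
python3 - <<'E'
from h import *
s=state();p,d,K,E=grab('wrist','wp'); w=cloud(d,K,E); q=R.from_rotvec(s['tcp_rot']).inv().apply((w-s['position']).reshape(-1,3)).reshape(w.shape)
for v in range(205,290,5): print(v,np.round(w[v,322],4),np.round(q[v,322],4),p[v,322])
cv2.imwrite('pics/wp_c.png',cv2.resize(p[150:330,200:440],None,fx=3,fy=3)[:,:,::-1])
E
```

```text
t 21.9 q [-0.29   0.504  1.803 -0.     0.835 -2.245] pos [ 0.4649 -0.0163  0.0181] rot [-1.757 -2.604  0.   ] f [ 0.1 -1.2 -1.8] w 0.011192034182559315
205 [ 0.4437 -0.0251  0.0113] [-0.0002 -0.0229  0.0068] [12 17  8]
210 [ 0.4465 -0.024   0.0108] [-0.0002 -0.02    0.0073] [30 30 27]
215 [ 0.4488 -0.023   0.0115] [-0.0002 -0.0175  0.0065] [28 31 27]
220 [ 0.4512 -0.022   0.012 ] [-0.0002 -0.0148  0.0061] [39 36 26]
225 [ 0.4479 -0.0233  0.0282] [-0.0002 -0.0184 -0.0101] [34 30 34]
230 [ 0.4488 -0.023   0.0323] [-0.0002 -0.0174 -0.0142] [39 38 40]
235 [ 0.4485 -0.0231  0.0391] [-0.0002 -0.0178 -0.021 ] [23 25 28]
240 [ 0.4482 -0.0232  0.0454] [-0.0002 -0.0181 -0.0273] [36 37 38]
245 [ 0.4486 -0.023   0.0495] [-0.0001 -0.0177 -0.0315] [35 32 33]
250 [ 0.4493 -0.0227  0.0529] [-0.0001 -0.0169 -0.0348] [38 38 40]
255 [ 0.4507 -0.0221  0.0543] [-0.0001 -0.0154 -0.0362] [40 39 41]
260 [ 0.4526 -0.0214  0.0548] [-0.0001 -0.0134 -0.0367] [31 33 29]
265 [ 0.4541 -0.0208  0.056 ] [-0.0001 -0.0117 -0.0379] [37 29 30]
270 [ 0.4567 -0.0197  0.0552] [-0.0001 -0.0089 -0.0371] [33 31 38]
275 [ 0.4588 -0.0189  0.0553] [-0.0002 -0.0067 -0.0372] [32 29 33]
280 [ 0.4611 -0.018   0.0551] [-0.0002 -0.0042 -0.037 ] [31 38 36]
285 [ 0.4639 -0.0168  0.054 ] [-0.0002 -0.0012 -0.0359] [32 39 34]
```

The camera puts the knob top at z 0.055, so the underside is at 0.022. I had the offset's sign wrong: full contact comes at TCP z ≈ 0.0152 and the stop at ≈ 0.0112. The stem is about 11 mm in without force.

Emit:
arm_command --moves '[[[0, 0, 0], [0, 0, 0.001], 1], [[0, 0, 0], [0, 0, 0.001], 1], [[0, 0, 0], [0, 0, 0], 1], [[0, 0, 0], [0, 0, 0], 1]]'

```text
clock: 22.35
position: [0.4649, -0.0162, 0.0161]
tcp_rot: [-1.757, -2.604, 0.0]
ft_force: [-1.2, -1.0, -0.1]
grip_width: 0.0115
```

Emit:
arm_command --moves '[[[0, 0, 0], [0, 0, 0.001], 1], [[0, 0, 0], [0, 0, 0], 1], [[0, 0, 0], [0, 0, 0], 1]]'

```text
clock: 22.65
position: [0.465, -0.0163, 0.0151]
tcp_rot: [1.757, 2.604, -0.0]
ft_force: [-1.6, -0.4, -0.6]
grip_width: 0.0117
```

Emit:
arm_command --moves '[[[0, 0, 0], [0, 0, 0.001], 1], [[0, 0, 0], [0, 0, 0], 1], [[0, 0, 0], [0, 0, 0], 1]]'

```text
clock: 22.95
position: [0.465, -0.0163, 0.0143]
tcp_rot: [1.757, 2.604, 0.0]
ft_force: [-2.1, 0.0, 4.3]
grip_width: 0.0119
```

Emit:
arm_command --moves '[[[0, 0, 0], [0, 0, 0.001], 1], [[0, 0, 0], [0, 0, 0], 1], [[0, 0, 0], [0, 0, 0], 1]]'

```text
clock: 23.25
position: [0.465, -0.0163, 0.0133]
tcp_rot: [1.757, 2.604, 0.0]
ft_force: [-2.1, -0.1, 4.7]
grip_width: 0.0114
```

Roof contact came at about 0.0147, with the 5 N preload showing. I'll press to the stop.

Emit:
arm_command --moves '[[[0, 0, 0], [0, 0, 0.001], 1], [[0, 0, 0], [0, 0, 0], 1], [[0, 0, 0], [0, 0, 0], 1]]'

```text
clock: 23.55
position: [0.465, -0.0163, 0.0124]
tcp_rot: [1.757, 2.604, 0.0]
ft_force: [-1.8, -0.2, 6.3]
grip_width: 0.0118
```

Emit:
arm_command --moves '[[[0, 0, 0], [0, 0, 0.001], 1], [[0, 0, 0], [0, 0, 0], 1], [[0, 0, 0], [0, 0, 0], 1]]'

```text
clock: 23.85
position: [0.465, -0.0163, 0.0115]
tcp_rot: [1.757, 2.604, 0.0]
ft_force: [-2.4, -1.0, 6.8]
grip_width: 0.0115
```

Emit:
arm_command --moves '[[[0, 0, 0], [0, 0, 0.0005], 1], [[0, 0, 0], [0, 0, 0], 1], [[0, 0, 0], [0, 0, 0], 1]]'

```text
clock: 24.15
position: [0.465, -0.0163, 0.011]
tcp_rot: [1.757, 2.604, 0.0]
ft_force: [-3.3, -0.5, 8.4]
grip_width: 0.0116
```

Emit:
arm_command --moves '[[[0, 0, 0], [0, 0, 0.0005], 1], [[0, 0, 0], [0, 0, 0], 1], [[0, 0, 0], [0, 0, 0], 1]]'

```text
clock: 24.45
position: [0.4651, -0.0163, 0.0108]
tcp_rot: [1.756, 2.604, 0.0]
ft_force: [-4.0, 0.3, 12.6]
grip_width: 0.0117
```

The stop is reached: the force jumped past 9 N and motion ceased. Final numeric check before handing in.

Emit:
arm_command --moves '[[[0, 0, 0], [0, 0, 0], 1], [[0, 0, 0], [0, 0, 0], 1], [[0, 0, 0], [0, 0, 0], 1]]'

```text
clock: 24.75
position: [0.4651, -0.0163, 0.0108]
tcp_rot: [1.756, 2.604, 0.0]
ft_force: [-4.6, 0.2, 12.5]
grip_width: 0.0114
```

```bash
python3 - <<'E'
from h import *
s=state(); print(np.abs(s['joint_vel']).max())
p,d,K,E=grab('wrist','wf'); w=cloud(d,K,E); print('knob top z',np.median(w[265:283,318:326,2]))
p0,_,_,_=load('wp')
p,d,K,E=grab('top','top3'); w=cloud(d,K,E); hsv=cv2.cvtColor(p,cv2.COLOR_RGB2HSV)
m=(abs(hsv[...,0].astype(int)-26)<5)&(hsv[...,1]>170)&(hsv[...,2]>110)&(w[...,2]>.083)&(w[...,2]<.1)&(np.hypot(w[...,0]-.5625,w[...,1]+.263)<.14)&(np.hypot(w[...,0]-.5625,w[...,1]+.263)>.045)
q=w[m]; print('lever',len(q),q.min(0),q.max(0))
p1,d1,_,_=load('top1'); w1=cloud(d1,K,E)
for n,u,v in [('cap',181,188),('jar',180,146),('mug',221,125),('bottle',398,128),('sd',449,142)]: print(n,np.abs(p[v-12:v+12,u-12:u+12].astype(int)-p1[v-12:v+12,u-12:u+12]).mean().round(1))
E
```

```text
t 24.75 q [-0.29   0.518  1.81  -0.     0.813 -2.245] pos [ 0.4651 -0.0163  0.0108] rot [1.756 2.604 0.   ] f [-4.6  0.2 12.5] w 0.011448636899728467
0.0021802643359748815
knob top z nan
lever 118 [ 0.44452533 -0.26844774  0.08539166] [ 0.51001912 -0.25166572  0.09569053]
cap 4.9
jar 5.5
mug 4.7
bottle 4.7
sd 4.9
```

```bash
python3 - <<'E'
from h import *
p,d,K,E=load('wf'); w=cloud(d,K,E); print('knob top z',np.nanmedian(w[262:285,316:328,2]))
print(env.sign_off()); state()
E
```

```text
knob top z 0.048019053073901474
the job is handed in; nothing more can be done
None
the job is handed in; nothing more can be done
```

The gas lever is in the red notch, and the black knob sits on the bare stem, flat to flat. I handed the job in with the knob still gripped and pressed to the stop; no verdict was reported.

**Lever:** the first two sweeps passed over it. The camera showed the fingertips about 21 mm above the reported TCP, not 17 mm below it as described. I went 34 mm lower and the third sweep shut it. The last top view shows its grip lying along -x (x 0.445–0.510 m, y ≈ -0.26 m).

**Knob fit:** it went onto the stem with no force beyond sensor noise. The spring's roughly 5 N start appeared at TCP z ≈ 0.0147 m. At 0.0108 m, 3.9 mm further, it stopped at 12.5 N down, with about 4.6 N sideways.

**Last checks:**
- The arm was at rest.
- The knob top measured 48 mm above the counter. About 50 mm was expected if pressed to the stop, so that differs by 2 mm, within the calibration error.
- The burner cap, mug, bottle, jar and screwdriver looked unchanged between the first and last top pictures.

I could not view a picture of the finished fit because the 12-picture limit was reached, so that part rests on depth and force readings.

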